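# Lay out a pedalboard

### The job

Lay out the four small effect pedals on the pedalboard, every footswitch towards the board's front edge: in one straight front row the white tuner directly in front of the bare-aluminium input box (one jack), the blue chorus directly in front of the red output box (two jacks) and the green overdrive midway between those two, and in the back row the yellow delay straight behind the overdrive, midway between the two boxes. Pedals lie flat and wholly on the board, square to it, not touching one another or the boxes; set them down rather than dropping them, and leave the multimeter, solder spool and screwdriver where they are.

Things in the scene. Friction and masses are not known exactly. Their poses are not given: they have to be found in the camera images.
- board: Pedalboard, fixed: five grey aluminium slats with black strips along its width, 330 mm wide (y), 240 deep (x), flat top 28 mm above the bench; pedals simply rest on it. Origin: centre of its underside; +x points from its front edge (robot's side) to its back edge. Row centre lines: back row (the boxes sit on it) x = +58 mm, front row x = -58 mm.
- input_box: Input box: bare aluminium, 60 mm deep (x), 50 wide (y), 26 high, ONE steel jack on its back face; fixed on the board's back row, 95 mm to one side of the board's middle (which side differs from start to start). Origin: centre of its underside, on the board's top; axes parallel to the board's.
- output_box: Output box: red box of the same size with TWO steel jacks side by side on its back face, fixed on the board's back row 95 mm to the other side of the middle. Origin: centre of its underside, on the board's top. Axes parallel to the board's.
- tuner: Tuner pedal: white, a dark display window with small coloured bars on the back half of its top, no knobs. 93 mm long (x), 42 wide (y), 31 high with plain flat sides; 43 high over its steel footswitch and any knobs; 0.26 kg. Origin: centre of the underside; +x points from the footswitch end to the back end. Loose, lying flat on the bench beside the board.
- overdrive: Overdrive pedal: green, three small black knobs in a triangle on the back half of its top. 93 mm long (x), 42 wide (y), 31 high with plain flat sides; 43 high over its steel footswitch and any knobs; 0.26 kg. Origin: centre of the underside; +x points from the footswitch end to the back end. Loose, lying flat on the bench beside the board.
- chorus: Chorus pedal: blue, two cream knobs side by side on the back half of its top. 93 mm long (x), 42 wide (y), 31 high with plain flat sides; 43 high over its steel footswitch and any knobs; 0.26 kg. Origin: centre of the underside; +x points from the footswitch end to the back end. Loose, lying flat on the bench beside the board.
- delay: Delay pedal: yellow, one large black knob on the back half of its top. 93 mm long (x), 42 wide (y), 31 high with plain flat sides; 43 high over its steel footswitch and any knobs; 0.26 kg. Origin: centre of the underside; +x points from the footswitch end to the back end. Loose, lying flat on the bench beside the board.
- multimeter: Hand multimeter, orange with a dark face, 150 x 75 x 42 mm high, lying on the bench out to the robot's left, beyond the pedals. Origin: centre of the underside. Not part of the job: leave it where it is.
- solder_spool: Spool of solder, grey flanges 60 mm across, 50 mm high, standing on the bench between the robot and the board. Origin: centre of the underside. Not part of the job: leave it where it is.
- screwdriver: Screwdriver with a red handle lying on the bench out to the robot's right, beyond the pedals. Origin: under its middle. Not part of the job: leave it where it is.
There are look-alikes about, which are no part of the job. Of the things that look like the chorus, the smallest one is meant. Several things look just like the delay: the one meant starts farthest from the robot's base.

How it is judged:
By the outcome, as a careful person would: the job done as asked, in the order asked, and still so for the second after the job is handed in, with the robot touching nothing.
It also fails if it takes over 96 s, if anything falls off the work surface, if the arm or the gripper's body presses on something with over 40 N, if the wrist force passes 120 N, or if a joint passes its speed limit or range.

### The arm

A 7-joint arm with a two-finger parallel gripper is mounted at the origin on the work surface. World frame = base frame: x ahead of the robot, y to its left, z up, the work surface at z = 0. Lengths are in m, angles in rad, forces in N, time in s.
With the tool pointing down it reaches from about 0.425 to 0.925 m from the base axis. Payload 6.8 kg.
Tool frame: the origin (TCP) lies between the finger pads; the fingertips stand 22 mm ahead of it and the grasp point (between the pads) lies 3 mm ahead of it; z points along the fingers, y is the line along which they close (so a half turn about z gives the same grasp; the last joint's range is limited). The gripper opens to 85 mm and grips with 20 to 120 N. Pads are 22 mm wide; open, the fingers measure 114 mm over their backs; the gripper's body (76 mm by 85 mm) begins 54 mm behind the grasp point. The pads swing forward as they close: fully open they stand 13 mm farther back than shut.
Start: joints at [1.181, 0.477, 0.022, 1.555, -0.011, 1.109, -0.083], TCP at [0.188, -0.648, 0.253] pointing down, gripper open.
Joint ranges: [-2.96, 2.96], [-0.34, 2.1], [-1.41, 1.46], [0.24, 2.44], [-1.37, 4.51], [0.17, 1.92], [-2.96, 2.96]. Speed limits (rad/s): [2.39, 2.39, 3.14, 3.14, 3.14, 3.14, 3.14].

### API

Orientations are given as a unit quaternion [w, x, y, z].
In Python, from station import bot gives the robot as it stands.
- The arm moves only by the tool servo_tool, never from a script. Its argument "motion" is a list that holds one entry, the list of rows, each a list of 5 numbers: the opening, from 0 (shut) to 1 (fully open), then the shift along the world's x, y, z each as a share of 0.04 m, from -1 to 1, then the turn about the world's z as a share of 0.12 rad, from -1 to 1. A call has 1 to 20 rows; each row shifts and turns the commanded pose from where the row before left it; what a row does not reach is not made up. A row lasts 1/10 s, in which the tool goes at most 50 mm and 8.59 degrees, less where a joint would pass 70% of its speed; a pose out of reach is approached as far as the arm can. A call with a number of a shift or a turn outside -1 to 1 is refused whole. A call with a gripper value outside its range is refused whole. The fingers move at their own pace and stop on an object; "newtons" is the grip in N (left out, the last holds). Time passes only in rows, so rows that do not move let the fingers close. It gives the time, the measured TCP pose, the force, the opening and the grip force at its end, in the units of the state.
- bot.get_obs(): the state, without advancing time (a new reading comes with each control period).
- bot.read_camera(name): name is "side" or "top"; returns (picture, depth): 480x640x3 uint8, red, green, blue; 480x640 float32, m along the optical axis (not along the pixel's ray), 0 where there is no reading.
- bot.get_calibration(name): a dict with "fovy" (degrees; the focal length in pixels is half the picture's height over the tangent of half this angle, whatever the lens; pixels are square), "cx", "cy" (the principal point, pixels), "k1" (the pictures are not rectified: a ray, as slopes to the right and down, at radius r is drawn at 1 + k1 r^2 times it, then the intrinsics apply), "view" (4x4, takes a point from world to camera coordinates). Camera axes: x right, y down, z forward; pixel columns grow to the right and rows downward; lengths in m; the calibration is good to about 2 mm. A picture is of the moment at which its call begins. get_calibration takes no time and is no camera call.
- bot.hand_in(): hands the job in; it is judged then, once.
The state is a dict: "t": time; "q": joint angles; "joint_vel": joint speeds; "joint_torque": joint torques, N m; "eef_pos": TCP position; "tool_rot": TCP orientation; "contact_force": force on the tool from outside, world axes, zero at the start; "torque": the same for the moment, N m; "gripper_width": opening from 0.0 (shut) to 1.0 (fully open); "grasp_force": force on a finger pad.
Only numpy, scipy, OpenCV 4.12 (cv2) and the standard library are available. Lean on these libraries where they do the work, as an engineer would, in place of code of your own. Each camera call takes 0.05 s, during which the arm holds its last target. There are 200 camera calls.

## Working session

There is one attempt and no reset: what is moved stays moved. The work goes in short steps, Python scripts to look and compute and a tool call to move; the robot and the scene stay as the last step left them, time stands still between calls to the robot, and variables do not carry over. Pictures are saved under pics/ and viewed, at most 14 in all, crops included, and the job is handed in when it is done.

Besides the shell and the picture viewer there is one more tool, called after "Request:" as name([rows], argument=value, ...), one row to a line, values as JSON. servo_tool: Moves the arm, as the interface text tells. Shift numbers are shares of 0.04 m and turn numbers shares of 0.12 rad, none past 1 either way. Its arguments: {"type":"object","properties":{"motion":{"type":"array"},"newtons":{"type":"number"}},"required":["motion"]}

```bash
mkdir -p pics
cat > h.py <<'E'
import numpy as np,cv2
from station import bot
def snap(n):
    p,d=bot.read_camera(n); return p,d,bot.get_calibration(n)
def save(p,f): cv2.imwrite('pics/'+f,cv2.cvtColor(p,cv2.COLOR_RGB2BGR))
def rays(uv,c):
    uv=np.asarray(uv,float).reshape(-1,2); f=240/np.tan(np.radians(c['fovy'])/2)
    K=np.array([[f,0,c['cx']],[0,f,c['cy']],[0,0,1]])
    s=cv2.undistortPoints(uv.reshape(-1,1,2),K,np.array([c['k1'],0,0,0.])).reshape(-1,2)
    return np.c_[s,np.ones(len(s))]
def world(uv,c,z=None,depth=None):
    r=rays(uv,c); V=np.array(c['view']); R=V[:3,:3];t=V[:3,3]
    o=-R.T@t; d=r@R
    k=(z-o[2])/d[:,2] if depth is None else np.asarray(depth)
    return o+d*k[:,None]
E
python3 - <<'E'
from h import *
for n in('top','side'):
    p,d,c=snap(n); save(p,n+'0.png'); np.savez(n+'0.npz',p=p,d=d); print(n,{k:np.round(v,3).tolist() for k,v in c.items()})
o=bot.get_obs();print(o['eef_pos'],o['tool_rot'],o['t'])
E
```

```text
top {'fovy': 45.662, 'cx': 313.799, 'cy': 238.161, 'k1': 0.045, 'view': [[-0.016, -1.0, 0.002, 0.019], [-0.993, 0.016, -0.119, 0.515], [0.118, -0.004, -0.993, 1.316], [0.0, 0.0, 0.0, 1.0]]}
side {'fovy': 53.624, 'cx': 326.55, 'cy': 242.211, 'k1': 0.03, 'view': [[-0.873, -0.487, 0.016, 0.463], [-0.252, 0.425, -0.869, 0.169], [0.416, -0.763, -0.494, 1.178], [0.0, 0.0, 0.0, 1.0]]}
[ 0.1875528  -0.64788697  0.2524344 ] [-8.13594161e-04  9.90089738e-01  1.40433690e-01 -1.67921946e-04] 0.1
```

View pics/top0.png

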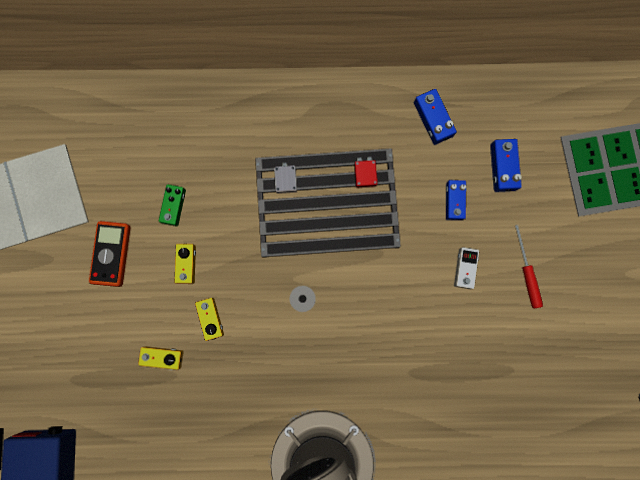

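View pics/side0.png

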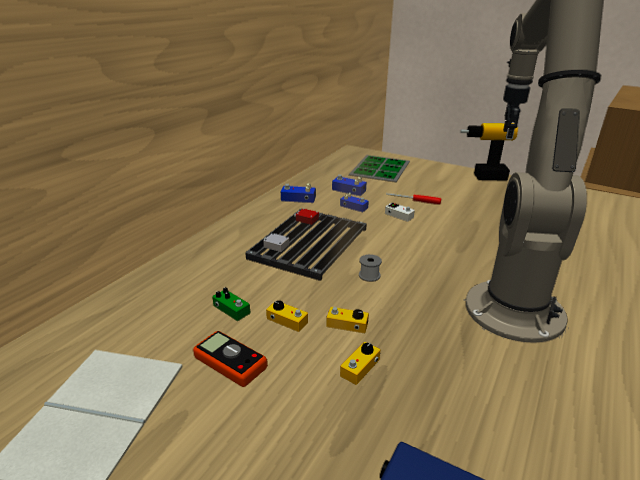

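The top view shows the board at about (328,202) px, the aluminium box at (286,178), and the red box at (366,172). The tuner is at (467,268), the small chorus at (456,200) and the overdrive at (172,205). The delay farthest from the base is at (185,263). All four pedals have their footswitch end towards the robot. The side view agrees.

```bash
cat >> h.py <<'E'
S={'tuner':(467,268),'chorus':(456,200),'overdrive':(172,205),'delay':(185,263)}
def cmask(p,n):
    hsv=cv2.cvtColor(p,cv2.COLOR_RGB2HSV); H,Sa,V=cv2.split(hsv)
    if n=='tuner': return (Sa<50)&(V>130)
    lo,hi={'chorus':(105,130),'overdrive':(45,80),'delay':(22,35)}[n] if n!='red' else (0,6)
    return (H>=lo)&(H<=hi)&(Sa>(150))&(V>60)
def rect(m,seed,c,z,r=32,close=5):
    w=np.zeros(m.shape,np.uint8); u,v=map(int,seed); w[v-r:v+r,u-r:u+r]=m[v-r:v+r,u-r:u+r]
    w=cv2.morphologyEx(w,cv2.MORPH_CLOSE,np.ones((close,close)))
    cs=max(cv2.findContours(w,0,cv2.CHAIN_APPROX_NONE)[0],key=cv2.contourArea)
    P=world(cs.reshape(-1,2),c,z)[:,:2]
    (x,y),(a,b),g=cv2.minAreaRect((P*1000).astype(np.float32))
    if a<b: g-=90
    g=(g+90)%180-90
    return np.round([x,y,max(a,b),min(a,b),g],1)
E
python3 - <<'E'
from h import *
f=np.load('top0.npz');p,d=f['p'],f['d'];c=bot.get_calibration('top')
V=np.array(c['view']);print('cam',-V[:3,:3].T@V[:3,3])
vv,uu=np.mgrid[0:480,0:640];W=world(np.c_[uu.ravel(),vv.ravel()],c,depth=d.ravel()).reshape(480,640,3)
z=W[...,2]
for n,s in S.items():
    col=cmask(p,n)
    print(n,'z',np.round(np.median(z[s[1]-6:s[1]+6,s[0]-6:s[0]+6]),4),'col',rect(col,s,c,.031),'col+z',rect(col&(z>.024),s,c,.031), 'z',rect((z>.024),s,c,.031))
print('bench',np.percentile(z[300:330,400:450],[5,50,95]))
b=(z>.018)&(z<.038)
print('board',rect(b,(328,202),c,.028,r=78,close=15))
for s in((286,178),(366,172)): print('box',rect(z>.043,s,c,.054,r=20))
cv2.imwrite('pics/z.png',cv2.resize(np.clip(z[130:270,240:410]*4000,0,255).astype(np.uint8),None,fx=4,fy=4,interpolation=0))
i=p[130:270,240:410];save(cv2.resize(i,None,fx=4,fy=4),'b.png')
E
```

```text
cam [0.3558085  0.01557028 1.36744365]
tuner z 0.0315 col [ 440.3 -348.3   92.2   41.3  -10.4] col+z [ 440.  -348.1   91.4   41.   -10.4] z [ 442.9 -348.1  100.2   51.7  -14.9]
chorus z 0.0312 col [ 603.5 -329.6   92.1   40.3   -2.4] col+z [ 603.5 -329.6   92.1   40.3   -2.4] z [ 603.5 -326.5   95.    49.2   -4.6]
overdrive z 0.032 col [601.9 349.   91.3  40.3 -11.7] col+z [601.8 349.   91.   40.  -11.5] z [601.4 346.8  94.9  47.3 -13.1]
delay z 0.032 col [461.8 317.2  89.7  39.6  -1.9] col+z [461.8 317.1  89.2  39.6  -1. ] z [456.1 312.1 101.7  48.9   0.8]
bench [-0.00456371  0.00019615  0.0048509 ]
board [602.4 -21.1 329.2 242.4 -86.8]
box [654.2  76.4  75.9  49.8   3. ]
box [ 667.  -111.9   69.5   51.     2.4]
```

View pics/b.png

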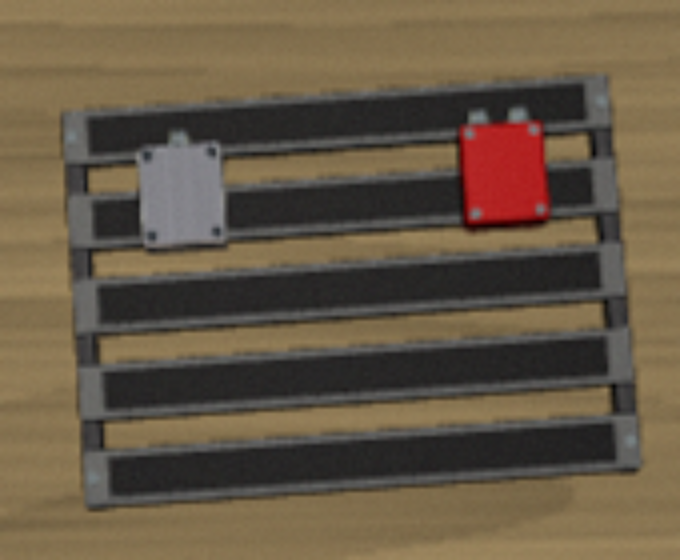

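View pics/z.png

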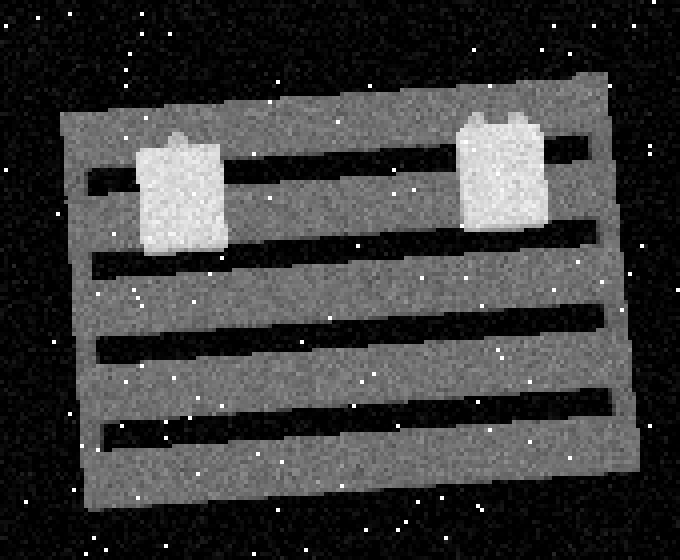

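The board centre is at about (602,-21) mm with yaw +3.2°, and both boxes sit where the geometry predicts. I'll go to the tuner first.

Request:
servo_tool([
  [[1,0.63,0.75,-0.33,-0.385],[1,0.63,0.75,-0.33,-0.385],[1,0.63,0.75,-0.33,-0.385],[1,0.63,0.75,-0.33,-0.385],[1,0.63,0.75,-0.33,-0.385],[1,0.63,0.75,-0.33,-0.385],[1,0.63,0.75,-0.33,-0.385],[1,0.63,0.75,-0.33,-0.385],[1,0.63,0.75,-0.33,-0.385],[1,0.63,0.75,-0.33,-0.385],[1,0,0,0,0],[1,0,0,0,0]],
], newtons=40)

```text
t: 1.3
eef_pos: [0.4401, -0.3471, 0.1207]
tool_rot: [-0.0, 0.996, -0.088, -0.001]
contact_force: [0.1, 0.1, -0.8]
gripper_width: 1.003
grasp_force: 0.0
```

```bash
cat >> h.py <<'E'
def go(x,y,z,yaw):
    "remaining units to target (m, deg)"
    o=bot.get_obs(); q=o['tool_rot']; a=np.degrees(2*np.arctan2(q[2],q[1]))
    dy=(yaw-a+90)%180-90
    print('t',round(o['t'],1),'pos',np.round(o['eef_pos'],4),'yaw',round(a,2),'q',np.round(o['q'],2),'w',round(o['gripper_width'],3),'F',np.round(o['contact_force'],1),'g',np.round(o['grasp_force'],1))
    print('units',np.round((np.array([x,y,z])-o['eef_pos'])/.04,3),'turn',round(np.radians(dy)/.12,3))
E
python3 -c "
from h import *
go(.440,-.348,.026,-10.4)"
```

```text
t 1.3 pos [ 0.4401 -0.3471  0.1207] yaw -10.15 q [ 0.55  0.45  0.01  1.94 -0.01  0.74 -1.18] w 1.003 F [ 0.1  0.1 -0.8] g 0.0
units [-0.003 -0.022 -2.367] turn -0.037
```

Request:
servo_tool([
  [[1,0,-0.02,-0.8,-0.04],[1,0,0,-0.8,0],[1,0,0,-0.5,0],[1,0,0,-0.26,0],[1,0,0,0,0],[0.4,0,0,0,0],[0.2,0,0,0,0],[0,0,0,0,0],[0,0,0,0,0],[0,0,0,0,0],[0,0,0,0,0]],
], newtons=40)

```text
t: 2.4
eef_pos: [0.4403, -0.3497, 0.0281]
tool_rot: [0.0, 0.996, -0.092, 0.001]
contact_force: [-0.7, 0.0, 6.7]
gripper_width: 0.48
grasp_force: 41.7
```

```bash
python3 -c "
from h import *
B=np.array([602.4,-21.1]);a=np.radians(3.2)
R=np.array([[np.cos(a),-np.sin(a)],[np.sin(a),np.cos(a)]])
for n,v in dict(tuner=(-58,95),chorus=(-58,-95),overdrive=(-58,0),delay=(58,0)).items(): print(n,np.round(B+R@v,1))
go(.5392,.0705,.13,3.2)"
```

```text
tuner [539.2  70.5]
chorus [ 549.8 -119.2]
overdrive [544.5 -24.3]
delay [660.3 -17.9]
t 2.4 pos [ 0.4403 -0.3497  0.0281] yaw -10.6 q [ 0.55  0.6   0.01  1.98 -0.01  0.56 -1.19] w 0.48 F [-0.7  0.   6.7] g 41.7
units [ 2.472 10.505  2.547] turn 2.008
```

Request:
servo_tool([
  [[0,0,0,0.4,0],[0,0,0,0.9,0],[0,0,0,0.9,0],[0,0.19,0.8,0.35,0.155],[0,0.19,0.8,0,0.155],[0,0.19,0.8,0,0.155],[0,0.19,0.8,0,0.155],[0,0.19,0.8,0,0.155],[0,0.19,0.8,0,0.155],[0,0.19,0.8,0,0.155],[0,0.19,0.8,0,0.155],[0,0.19,0.8,0,0.155],[0,0.19,0.8,0,0.155],[0,0.19,0.8,0,0.155],[0,0.19,0.8,0,0.155],[0,0.19,0.8,0,0.155],[0,0,0.1,0,0],[0,0,0,0,0],[0,0,0,0,0]],
])

```text
t: 4.3
eef_pos: [0.5379, 0.0695, 0.1287]
tool_rot: [0.001, 1.0, 0.028, -0.0]
contact_force: [0.7, -1.3, -4.0]
gripper_width: 0.482
grasp_force: 41.7
```

```bash
python3 -c "
from h import *
go(.5392,.0705,.0575,3.2)
p,d,c=snap('top'); save(cv2.resize(p[120:300,220:420],None,fx=3,fy=3),'t1.png')"
```

```text
t 4.3 pos [0.5379 0.0695 0.1287] yaw 3.19 q [-0.13  0.42 -0.14  1.97  0.08  0.75 -1.84] w 0.482 F [ 0.7 -1.3 -4. ] g 41.7
units [ 0.032  0.025 -1.78 ] turn 0.001
```

View pics/t1.png

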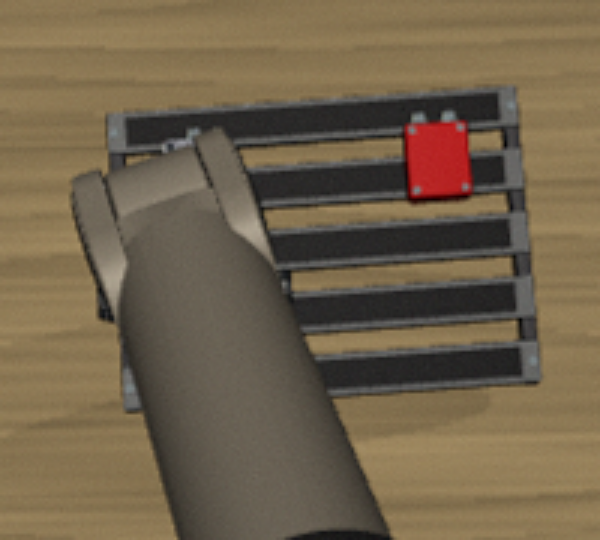

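The arm hides the pedal in this picture, but the wrist force shows it is still held. I'll lower it gently.

Request:
servo_tool([
  [[0,0.03,0.025,-0.5,0],[0,0,0,-0.5,0],[0,0,0,-0.4,0],[0,0,0,-0.25,0],[0,0,0,-0.1,0],[0,0,0,-0.03,0],[0,0,0,0,0],[0,0,0,0,0]],
])

```text
t: 5.15
eef_pos: [0.5403, 0.0719, 0.0584]
tool_rot: [-0.0, 1.0, 0.028, 0.001]
contact_force: [-0.3, 0.3, -2.9]
gripper_width: 0.487
grasp_force: 41.7
```

```bash
python3 -c "
from h import *
go(.5392,.0705,.0565,3.2)"
```

```text
t 5.2 pos [0.5403 0.0719 0.0584] yaw 3.25 q [-0.15  0.54 -0.13  2.    0.11  0.61 -1.86] w 0.487 F [-0.3  0.3 -2.9] g 41.7
units [-0.027 -0.034 -0.048] turn -0.007
```

Request:
servo_tool([
  [[0,0,0,-0.03,0],[0,0,0,-0.03,0],[0,0,0,0,0]],
])

```text
t: 5.45
eef_pos: [0.5401, 0.0719, 0.0561]
tool_rot: [-0.0, 1.0, 0.028, 0.0]
contact_force: [-2.2, -0.3, 4.6]
gripper_width: 0.481
grasp_force: 42.6
```

Request:
servo_tool([
  [[0,0,0,0,0]],
])

```text
t: 5.55
eef_pos: [0.5401, 0.0719, 0.0561]
tool_rot: [-0.0, 1.0, 0.028, 0.0]
contact_force: [-2.4, -0.8, 5.6]
gripper_width: 0.483
grasp_force: 42.7
```

Request:
servo_tool([
  [[0.6,0,0,0,0],[0.7,0,0,0,0],[0.7,0,0,0,0],[0.7,0,0,0.4,0],[0.7,0,0,0.75,0],[0.7,0,0,0.75,0],[1,0.12,-0.77,0,-0.063],[1,0.12,-0.77,0,-0.063],[1,0.12,-0.77,0,-0.063],[1,0.12,-0.77,0,-0.063],[1,0.12,-0.77,0,-0.063],[1,0.12,-0.77,0,-0.063],[1,0.12,-0.77,0,-0.063],[1,0.12,-0.77,0,-0.063],[1,0.12,-0.77,0,-0.063],[1,0.12,-0.77,0,-0.063],[1,0.12,-0.77,0,-0.063],[1,0.12,-0.77,0,-0.063],[1,0.12,-0.77,0,-0.063],[1,0,0,0,0]],
])

```text
t: 7.55
eef_pos: [0.601, -0.3349, 0.1311]
tool_rot: [0.002, 1.0, -0.024, 0.0]
contact_force: [-0.5, -0.5, -0.4]
gripper_width: 1.003
grasp_force: 0.0
```

Request:
servo_tool([
  [[1,0,0,0,0]],
])

```text
t: 7.65
eef_pos: [0.6017, -0.3292, 0.1308]
tool_rot: [-0.0, 1.0, -0.022, -0.0]
contact_force: [-0.7, 0.5, -0.4]
gripper_width: 0.997
grasp_force: 0.0
```

```bash
python3 -c "
from h import *
go(.6035,-.3296,.0295,-2.4)
p,d,c=snap('top'); save(cv2.resize(p[120:300,220:520],None,fx=2.5,fy=2.5),'t2.png')
print(rect(cmask(p,'tuner'),(288,224),c,.059,r=24))
"
```

```text
t 7.7 pos [ 0.6017 -0.3292  0.1308] yaw -2.47 q [ 0.44  0.62 -0.04  1.62  0.03  0.9  -1.23] w 0.997 F [-0.7  0.5 -0.4] g 0.0
units [ 0.045 -0.01  -2.533] turn 0.01
[539.4  73.9  92.   44.5   3.5]
```

View pics/t2.png

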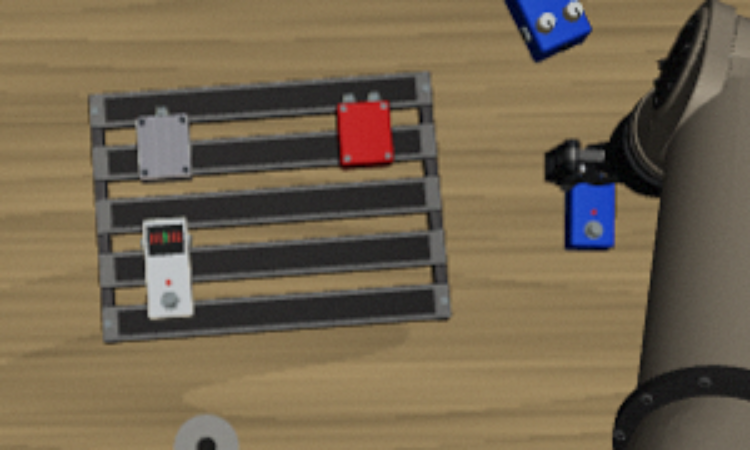

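The tuner is on the board in front of the aluminium box, with its footswitch to the front and centred near crop (168,268) px. Next I'll grasp the chorus.

Request:
servo_tool([
  [[1,0.04,-0.01,-0.8,0],[1,0,0,-0.8,0],[1,0,0,-0.6,0],[1,0,0,-0.33,0],[1,0,0,0,0],[0.4,0,0,0,0],[0.2,0,0,0,0],[0,0,0,0,0],[0,0,0,0,0],[0,0,0,0,0],[0,0,0,0,0]],
])

```text
t: 8.8
eef_pos: [0.6048, -0.3301, 0.032]
tool_rot: [0.001, 1.0, -0.021, 0.001]
contact_force: [-0.5, -0.6, 7.2]
gripper_width: 0.48
grasp_force: 43.0
```

```bash
python3 -c "
from h import *
go(.5498,-.1192,.13,3.2)"
```

```text
t 8.8 pos [ 0.6048 -0.3301  0.032 ] yaw -2.4 q [ 0.44  0.74 -0.04  1.66  0.04  0.74 -1.24] w 0.48 F [-0.5 -0.6  7.2] g 43.0
units [-1.375  5.272  2.449] turn 0.815
```

Request:
servo_tool([
  [[0,0,0,0.4,0],[0,0,0,0.9,0],[0,0,0,0.9,0],[0,-0.17,0.66,0.3,0.1],[0,-0.17,0.66,0,0.1],[0,-0.17,0.66,0,0.1],[0,-0.17,0.66,0,0.1],[0,-0.17,0.66,0,0.1],[0,-0.17,0.66,0,0.1],[0,-0.17,0.66,0,0.1],[0,-0.17,0.66,0,0.1],[0,0,0,0,0],[0,0,0,0,0],[0,0,0,0,0]],
])

```text
t: 10.2
eef_pos: [0.5494, -0.1189, 0.1306]
tool_rot: [0.0, 1.0, 0.027, 0.0]
contact_force: [-0.0, -1.6, -2.2]
gripper_width: 0.482
grasp_force: 41.9
```

```bash
python3 -c "
from h import *
go(.5498,-.1192,.0615,3.2)"
```

```text
t 10.2 pos [ 0.5494 -0.1189  0.1306] yaw 3.05 q [ 0.18  0.44 -0.1   1.93  0.06  0.77 -1.47] w 0.482 F [-0.  -1.6 -2.2] g 41.9
units [ 0.01  -0.007 -1.727] turn 0.022
```

Request:
servo_tool([
  [[0,0.01,0,-0.5,0.02],[0,0,0,-0.5,0],[0,0,0,-0.4,0],[0,0,0,-0.25,0],[0,0,0,-0.08,0],[0,0,0,0,0],[0,0,0,-0.03,0],[0,0,0,-0.02,0],[0,0,0,0,0],[0,0,0,0,0]],
])

```text
t: 11.2
eef_pos: [0.5504, -0.118, 0.06]
tool_rot: [0.0, 1.0, 0.028, 0.001]
contact_force: [-1.9, -0.6, 6.3]
gripper_width: 0.482
grasp_force: 43.0
```

Request:
servo_tool([
  [[0.6,0,0,0,0],[0.7,0,0,0,0],[0.7,0,0,0,0],[0.7,0,0,0.4,0],[0.7,0,0,0.75,0],[0.7,0,0,0.75,0],[0.7,0,0,0.5,0]],
])

```text
t: 11.9
eef_pos: [0.5504, -0.1178, 0.1568]
tool_rot: [0.0, 1.0, 0.028, 0.001]
contact_force: [0.5, 0.4, 0.4]
gripper_width: 0.698
grasp_force: 0.0
```

Request:
servo_tool([
  [[1,0.09,0.83,0,-0.154],[1,0.09,0.83,0,-0.154],[1,0.09,0.83,0,-0.154],[1,0.09,0.83,0,-0.154],[1,0.09,0.83,0,-0.154],[1,0.09,0.83,0,-0.154],[1,0.09,0.83,0,-0.154],[1,0.09,0.83,0,-0.154],[1,0.09,0.83,0,-0.154],[1,0.09,0.83,0,-0.154],[1,0.09,0.83,0,-0.154],[1,0.09,0.83,0,-0.154],[1,0.09,0.83,0,-0.154],[1,0.09,0.83,0,-0.154],[1,0,0,0,0],[1,0,0,0,0]],
])

```text
t: 13.5
eef_pos: [0.5995, 0.3479, 0.1544]
tool_rot: [0.0, 0.995, -0.1, -0.0]
contact_force: [0.4, -0.6, 0.8]
gripper_width: 1.002
grasp_force: 0.0
```

```bash
python3 -c "
from h import *
go(.602,.349,.0295,-11.6)
p,d,c=snap('top'); 
print(rect(cmask(p,'tuner'),(288,224),c,.059,r=24,close=3),rect(cmask(p,'chorus'),(372,219),c,.059,r=24))
"
```

```text
t 13.5 pos [0.5995 0.3479 0.1544] yaw -11.45 q [-0.54  0.6  -0.11  1.58  0.08  0.96 -2.45] w 1.002 F [ 0.4 -0.6  0.8] g 0.0
units [ 0.061  0.027 -3.122] turn -0.022
[539.2  73.7  92.6  42.3   1.8] [ 549.5 -116.2   93.6   42.5    3.7]
```

Request:
servo_tool([
  [[1,0.06,0.03,-0.8,-0.02],[1,0,0,-0.9,0],[1,0,0,-0.8,0],[1,0,0,-0.4,0],[1,0,0,-0.22,0],[1,0,0,0,0],[0.4,0,0,0,0],[0.2,0,0,0,0],[0,0,0,0,0],[0,0,0,0,0],[0,0,0,0,0],[0,0,0,0,0]],
])

```text
t: 14.75
eef_pos: [0.6033, 0.3487, 0.0317]
tool_rot: [-0.001, 0.995, -0.102, 0.001]
contact_force: [-0.9, -0.6, 6.6]
gripper_width: 0.477
grasp_force: 42.9
```

```bash
python3 -c "
from h import *
go(.5445,-.0243,.16,3.2)
p,d,c=snap('top'); np.savez('t3.npz',p=p,d=d)
a=np.radians(3.2);R=np.array([[np.cos(a),np.sin(a)],[-np.sin(a),np.cos(a)]])
def loc(r): return np.round(R@(r[:2]-[602.4,-21.1]),1),r
f=np.load('top0.npz');
for P,D in((f['p'],f['d']),(p,d)):
  hsv=cv2.cvtColor(P,cv2.COLOR_RGB2HSV);red=((hsv[...,0]<8)|(hsv[...,0]>172))&(hsv[...,1]>150)
  print('red',loc(rect(red,(366,172),c,.054,r=20)))
  g=(hsv[...,1]<60)&(hsv[...,2]>120)
  print('in',loc(rect(g,(286,178),c,.054,r=18,close=3)))
  vv,uu=np.mgrid[0:480,0:640];z=world(np.c_[uu.ravel(),vv.ravel()],c,depth=D.ravel())[:,2].reshape(480,640)
  for s in((286,178),(366,172)): print('z box',loc(rect(cv2.morphologyEx(((z>.043)&(z<.065)).astype(np.uint8),cv2.MORPH_OPEN,np.ones((9,9))),s,c,.054,r=20)))
print(loc(rect(cmask(p,'tuner'),(288,224),c,.059,r=24,close=3)),loc(rect(cmask(p,'chorus'),(372,219),c,.059,r=24)))
"
```

```text
t 14.8 pos [0.6033 0.3487 0.0317] yaw -11.7 q [-0.55  0.76 -0.1   1.63  0.1   0.76 -2.47] w 0.477 F [-0.9 -0.6  6.6] g 42.9
units [-1.471 -9.325  3.209] turn 2.168
red (array([ 56.9, -95.7]), array([ 664.6, -113.5,   63.8,   51. ,    3.7]))
in (array([61.6, 94.7]), array([658.6,  76.9,  62.2,  48.2,   3.8]))
z box (array([57.6, 94.2]), array([ 6.547e+02,  7.620e+01,  6.000e+01,  4.690e+01, -5.000e-01]))
z box (array([ 56.1, -95.3]), array([ 663.7, -113.1,   59.9,   49.4,   -1. ]))
red (array([ 57. , -95.6]), array([ 664.6, -113.4,   63.7,   51.5,    3.2]))
in (array([61.8, 94.5]), array([658.8,  76.7,  66. ,  48.6,   3.8]))
z box (array([57.6, 94.2]), array([654.7,  76.2,  59.9,  47. ,  -0.7]))
z box (array([ 56.1, -95.3]), array([ 663.7, -113.1,   59.9,   49.4,   -0.9]))
(array([-57.8,  98.2]), array([539.2,  73.7,  92.6,  42.3,   1.8])) (array([-58.1, -92. ]), array([ 549.5, -116.2,   93.6,   42.5,    3.7]))
```

Request:
servo_tool([
  [[0,0,0,0.5,0],[0,0,0,0.9,0],[0,0,0,0.9,0],[0,0,0,0.85,0],[0,-0.12,-0.78,0.1,0.18],[0,-0.12,-0.78,0,0.18],[0,-0.12,-0.78,0,0.18],[0,-0.12,-0.78,0,0.18],[0,-0.12,-0.78,0,0.18],[0,-0.12,-0.78,0,0.18],[0,-0.12,-0.78,0,0.18],[0,-0.12,-0.78,0,0.18],[0,-0.12,-0.78,0,0.18],[0,-0.12,-0.78,0,0.18],[0,-0.12,-0.78,0,0.18],[0,-0.12,-0.78,0,0.18],[0,0,0,0,0],[0,0,0,0,0],[0,0,0,0,0]],
])

```text
t: 16.7
eef_pos: [0.545, -0.0249, 0.1602]
tool_rot: [-0.0, 1.0, 0.028, 0.0]
contact_force: [0.0, -0.4, -2.4]
gripper_width: 0.479
grasp_force: 41.8
```

```bash
python3 -c "
from h import *
go(.5452,-.0263,.0615,3.2)"
```

```text
t 16.7 pos [ 0.545  -0.0249  0.1602] yaw 3.22 q [ 0.04  0.38 -0.13  1.95  0.06  0.82 -1.64] w 0.479 F [ 0.  -0.4 -2.4] g 41.8
units [ 0.006 -0.034 -2.466] turn -0.003
```

Request:
servo_tool([
  [[0,0,-0.05,-0.6,0],[0,0,0,-0.7,0],[0,0,0,-0.5,0],[0,0,0,-0.4,0],[0,0,0,-0.2,0],[0,0,0,-0.06,0],[0,0,0,0,0],[0,0,0,-0.03,0],[0,0,0,-0.02,0],[0,0,0,0,0],[0,0,0,0,0]],
])

```text
t: 17.8
eef_pos: [0.5451, -0.0282, 0.06]
tool_rot: [0.0, 1.0, 0.027, 0.0]
contact_force: [-0.4, -0.4, -1.6]
gripper_width: 0.481
grasp_force: 41.8
```

Request:
servo_tool([
  [[0,0,0.045,0,0],[0,0,0,-0.02,0],[0,0,0,-0.02,0],[0,0,0,0,0],[0,0,0,0,0]],
])

```text
t: 18.3
eef_pos: [0.5451, -0.0261, 0.0596]
tool_rot: [-0.0, 1.0, 0.028, 0.0]
contact_force: [-5.3, 1.1, 13.6]
gripper_width: 0.485
grasp_force: 43.7
```

Request:
servo_tool([
  [[0.6,0,0,0,0],[0.7,0,0,0,0],[0.7,0,0,0,0],[0.7,0,0,0.4,0],[0.7,0,0,0.8,0],[0.7,0,0,0.8,0],[0.7,0,0,0.5,0],[1,-0.19,0.78,0,-0.062],[1,-0.19,0.78,0,-0.062],[1,-0.19,0.78,0,-0.062],[1,-0.19,0.78,0,-0.062],[1,-0.19,0.78,0,-0.062],[1,-0.19,0.78,0,-0.062],[1,-0.19,0.78,0,-0.062],[1,-0.19,0.78,0,-0.062],[1,-0.19,0.78,0,-0.062],[1,-0.19,0.78,0,-0.062],[1,-0.19,0.78,0,-0.062],[1,0,0,0,0],[1,0,0,0,0]],
])

```text
t: 20.3
eef_pos: [0.461, 0.3173, 0.1578]
tool_rot: [0.0, 1.0, -0.013, -0.0]
contact_force: [0.2, -0.6, 0.1]
gripper_width: 0.999
grasp_force: 0.0
```

```bash
cat >> h.py <<'E'
def loc(r):
    a=np.radians(3.2);R=np.array([[np.cos(a),np.sin(a)],[-np.sin(a),np.cos(a)]])
    return np.round(R@(r[:2]-[602.4,-21.1]),1),r[2:]
E
python3 -c "
from h import *
go(.4618,.3172,.0295,-1.5)
p,d,c=snap('top')
for n,s in dict(tuner=(288,224),chorus=(372,219),overdrive=(330,222)).items(): print(n,loc(rect(cmask(p,n),s,c,.059,r=24,close=3 if n=='tuner' else 5)))
for y in (-1,0): pass
print(rect(cmask(p,'delay'),S['delay'],c,.031))
"
```

```text
t 20.3 pos [0.461  0.3173 0.1578] yaw -1.44 q [-0.54  0.41 -0.21  1.91  0.12  0.83 -2.41] w 0.999 F [ 0.2 -0.6  0.1] g 0.0
units [ 2.100e-02 -2.000e-03 -3.208e+00] turn -0.009
tuner (array([-57.8,  98.2]), array([92.6, 42.3,  1.8]))
chorus (array([-58.1, -92. ]), array([93.4, 42.8,  3.5]))
overdrive (array([-58.,   0.]), array([92. , 41.1,  3.6]))
[448.6 310.   62.3  29.7  41. ]
```

The overdrive measures dead centre, at (-58, 0) in the board frame. I'll pick up the delay next.

Request:
servo_tool([
  [[1,0.02,0,-0.8,0],[1,0,0,-0.9,0],[1,0,0,-0.85,0],[1,0,0,-0.42,0],[1,0,0,-0.23,0],[1,0,0,0,0],[0.4,0,0,0,0],[0.2,0,0,0,0],[0,0,0,0,0],[0,0,0,0,0],[0,0,0,0,0],[0,0,0,0,0]],
])

```text
t: 21.55
eef_pos: [0.4628, 0.317, 0.0313]
tool_rot: [-0.0, 1.0, -0.014, 0.001]
contact_force: [-0.5, -1.8, 6.1]
gripper_width: 0.482
grasp_force: 41.6
```

```bash
python3 -c "
from h import *
go(.661,-.0198,.18,3.2)"
```

```text
t 21.6 pos [0.4628 0.317  0.0313] yaw -1.55 q [-0.58  0.6  -0.18  1.97  0.18  0.58 -2.47] w 0.482 F [-0.5 -1.8  6.1] g 41.6
units [ 4.955 -8.419  3.717] turn 0.691
```

Request:
servo_tool([
  [[0,0,0,0.5,0],[0,0,0,0.9,0],[0,0,0,0.9,0],[0,0,0,0.9,0],[0,0.45,-0.765,0.4,0.063],[0,0.45,-0.765,0,0.063],[0,0.45,-0.765,0,0.063],[0,0.45,-0.765,0,0.063],[0,0.45,-0.765,0,0.063],[0,0.45,-0.765,0,0.063],[0,0.45,-0.765,0,0.063],[0,0.45,-0.765,0,0.063],[0,0.45,-0.765,0,0.063],[0,0.45,-0.765,0,0.063],[0,0.45,-0.765,0,0.063],[0,0,0,0,0],[0,0,0,0,0],[0,0,0,0,0]],
])

```text
t: 23.35
eef_pos: [0.6595, -0.0184, 0.174]
tool_rot: [-0.0, 1.0, 0.029, -0.0]
contact_force: [-0.7, 0.3, -0.7]
gripper_width: 0.478
grasp_force: 41.4
```

```bash
python3 -c "
from h import *
go(.661,-.0198,.0615,3.2)"
```

```text
t 23.4 pos [ 0.6595 -0.0184  0.174 ] yaw 3.31 q [ 0.03  0.53 -0.13  1.66  0.08  0.96 -1.64] w 0.478 F [-0.7  0.3 -0.7] g 41.4
units [ 0.038 -0.036 -2.812] turn -0.015
```

Request:
servo_tool([
  [[0,0.03,-0.03,-0.6,-0.01],[0,0,0,-0.8,0],[0,0,0,-0.6,0],[0,0,0,-0.45,0],[0,0,0,-0.25,0],[0,0,0,-0.08,0],[0,0,0,0,0],[0,0,0,0,0]],
])

```text
t: 24.15
eef_pos: [0.6621, -0.0207, 0.0641]
tool_rot: [-0.0, 1.0, 0.028, 0.001]
contact_force: [0.4, 0.4, -1.7]
gripper_width: 0.483
grasp_force: 41.4
```

Request:
servo_tool([
  [[0,0,0,0,0]],
])

```text
t: 24.25
eef_pos: [0.6621, -0.0209, 0.0641]
tool_rot: [0.0, 1.0, 0.028, 0.001]
contact_force: [0.1, 0.2, -2.7]
gripper_width: 0.479
grasp_force: 41.4
```

Request:
servo_tool([
  [[0,-0.025,0.025,-0.05,0],[0,0,0,-0.04,0],[0,0,0,-0.03,0],[0,0,0,-0.02,0],[0,0,0,0,0],[0,0,0,0,0]],
])

```text
t: 24.85
eef_pos: [0.6603, -0.0198, 0.0593]
tool_rot: [0.0, 1.0, 0.028, 0.0]
contact_force: [-6.2, 0.0, 13.5]
gripper_width: 0.482
grasp_force: 43.3
```

Request:
servo_tool([
  [[0.6,0,0,0,0],[0.7,0,0,0,0],[0.7,0,0,0,0],[0.7,0,0,0.4,0],[0.7,0,0,0.8,0],[0.7,0,0,0.8,0],[0.7,0,0,0.5,0],[1,-0.55,-0.49,0,0],[1,-0.55,-0.49,0,0],[1,-0.55,-0.49,0,0],[1,-0.55,-0.49,0,0],[1,-0.55,-0.49,0,0],[0.8,0,0,0,0],[0.8,0,0,0,0]],
])

```text
t: 26.25
eef_pos: [0.5505, -0.1185, 0.1584]
tool_rot: [0.0, 1.0, 0.027, 0.001]
contact_force: [-0.1, 0.2, -0.4]
gripper_width: 0.797
grasp_force: 0.0
```

```bash
python3 -c "
from h import *
go(.5504,-.118,.0605,3.2)"
```

```text
t 26.2 pos [ 0.5505 -0.1185  0.1584] yaw 3.08 q [ 0.2   0.41 -0.12  1.91  0.07  0.83 -1.48] w 0.797 F [-0.1  0.2 -0.4] g 0.0
units [-0.003  0.013 -2.448] turn 0.018
```

Both outer pedals sit 3 mm too far towards +y, so I'll regrip each one and shift it.

Request:
servo_tool([
  [[0.8,0,0,-0.7,0.01],[0.8,0,0,-0.8,0],[0.8,0,0,-0.6,0],[0.8,0,0,-0.3,0],[0.8,0,0,0,0],[0.4,0,0,0,0],[0.2,0,0,0,0],[0,0,0,0,0],[0,0,0,0,0],[0,0,0,0.25,0],[0,0,-0.075,0,0],[0,0,0,0,0],[0,0,0,0,0],[0,0,0,0,0]],
])

```text
t: 27.65
eef_pos: [0.5499, -0.121, 0.071]
tool_rot: [-0.0, 1.0, 0.028, -0.0]
contact_force: [0.2, 0.9, -2.5]
gripper_width: 0.481
grasp_force: 41.5
```

Request:
servo_tool([
  [[0,0,0,-0.1,0],[0,0,0,-0.06,0],[0,0,0,0,0],[0,0,0,0,0]],
])

```text
t: 28.05
eef_pos: [0.5502, -0.1209, 0.0647]
tool_rot: [-0.0, 1.0, 0.028, -0.0]
contact_force: [-0.3, 0.6, -2.8]
gripper_width: 0.483
grasp_force: 41.4
```

Request:
servo_tool([
  [[0,0,0,-0.04,0],[0,0,0,-0.02,0],[0,0,0,0,0],[0,0,0,0,0]],
])

```text
t: 28.45
eef_pos: [0.5504, -0.121, 0.0629]
tool_rot: [0.0, 1.0, 0.028, 0.0]
contact_force: [-2.0, -0.2, 4.6]
gripper_width: 0.48
grasp_force: 42.1
```

Request:
servo_tool([
  [[0.6,0,0,0,0],[0.7,0,0,0,0],[0.7,0,0,0,0],[0.7,0,0,0.4,0],[0.7,0,0,0.8,0],[0.7,0,0,0.8,0],[0.7,0,0,0.4,0],[0.8,-0.043,0.8,0,0],[0.8,-0.043,0.8,0,0],[0.8,-0.043,0.8,0,0],[0.8,-0.043,0.8,0,0],[0.8,-0.043,0.8,0,0],[0.8,-0.043,0.8,0,0],[0.8,0,0,0,0],[0.8,0,0,0,0]],
])

```text
t: 29.95
eef_pos: [0.5399, 0.0716, 0.1585]
tool_rot: [0.0, 1.0, 0.029, 0.0]
contact_force: [0.1, 0.5, -0.2]
gripper_width: 0.801
grasp_force: 0.0
```

```bash
python3 -c "
from h import *
go(.5401,.0719,.0605,3.2)"
```

```text
t 29.9 pos [0.5399 0.0716 0.1585] yaw 3.34 q [-0.1   0.39 -0.18  1.95  0.09  0.82 -1.84] w 0.801 F [ 0.1  0.5 -0.2] g 0.0
units [ 0.005  0.007 -2.449] turn -0.02
```

Request:
servo_tool([
  [[0.8,0,0,-0.7,-0.02],[0.8,0,0,-0.8,0],[0.8,0,0,-0.6,0],[0.8,0,0,-0.3,0],[0.8,0,0,0,0],[0.4,0,0,0,0],[0.2,0,0,0,0],[0,0,0,0,0],[0,0,0,0,0],[0,0,0,0.25,0],[0,0,-0.075,0,0],[0,0,0,0,0],[0,0,0,-0.1,0],[0,0,0,-0.06,0],[0,0,0,-0.03,0],[0,0,0,-0.02,0],[0,0,0,0,0],[0,0,0,0,0]],
])

```text
t: 31.75
eef_pos: [0.5395, 0.068, 0.0641]
tool_rot: [0.0, 1.0, 0.027, -0.0]
contact_force: [-3.2, -0.7, 1.9]
gripper_width: 0.478
grasp_force: 41.8
```

Request:
servo_tool([
  [[0,0,0,0,0]],
])

```text
t: 31.85
eef_pos: [0.5395, 0.068, 0.0641]
tool_rot: [0.0, 1.0, 0.027, -0.0]
contact_force: [-4.6, -0.4, 2.2]
gripper_width: 0.485
grasp_force: 41.9
```

Request:
servo_tool([
  [[0,0,0,-0.02,0],[0,0,0,0,0],[0.6,0,0,0,0],[0.7,0,0,0,0],[0.7,0,0,0,0],[0.7,0,0,0.4,0],[0.7,0,0,0.8,0],[0.7,0,0,0.8,0],[0.7,0,0,0.5,0],[0.8,-0.2,0.8,0,0],[0.8,-0.2,0.8,0,0],[0.8,-0.2,0.8,0,0],[0.8,-0.2,0.8,0,0],[0.8,-0.2,0.8,0,0],[0.8,-0.2,0.8,0,0],[0.8,-0.2,0.8,0,0],[0.8,0,0,0,0],[0.8,0,0,0,0]],
])

```text
t: 33.65
eef_pos: [0.4838, 0.2928, 0.1632]
tool_rot: [-0.0, 1.0, 0.028, 0.0]
contact_force: [0.1, -1.6, 0.0]
gripper_width: 0.802
grasp_force: 0.0
```

```bash
python3 -c "
from h import *
p,d,c=snap('top')
for n,s in dict(tuner=(288,224),chorus=(374,219),overdrive=(330,222),delay=(327,172)).items(): print(n,loc(rect(cmask(p,n),s,c,.059,r=24,close=3 if n=='tuner' else 5)))
save(cv2.resize(p[130:290,230:430],None,fx=3,fy=3),'t4.png')
q,_,_=snap('side');save(q[180:300,220:400].repeat(4,0).repeat(4,1),'s4.png')
"
```

```text
tuner (array([-59.4,  94. ]), array([91.7, 42.2,  1.4]))
chorus (array([-59.3, -95.2]), array([93.7, 42.7,  3.4]))
overdrive (array([-57.8,   0. ]), array([92.2, 41.1,  3.3]))
delay (array([57.4, -0.5]), array([92.9, 41.7,  2.7]))
```

View pics/t4.png

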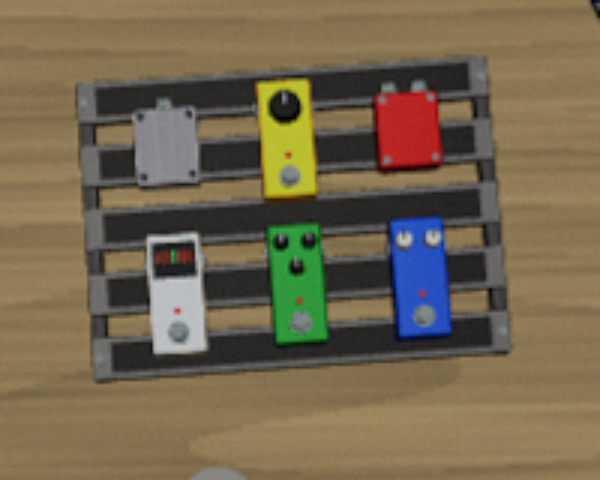

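View pics/s4.png

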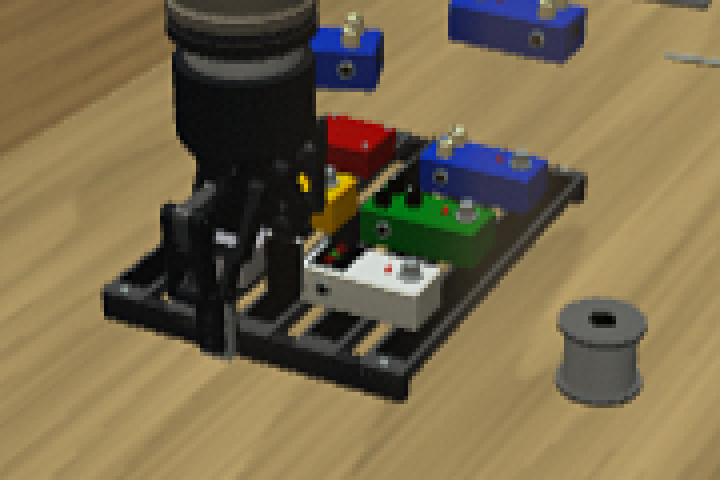

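The pictures show all four pedals flat, square and in their places: crop centres are tuner (176,293), overdrive (298,285), chorus (420,278) and delay (287,138). Each is within about 1.5 mm of its target, and the arm is clear, so I'm handing in.

```bash
python3 -c "
from station import bot
print(bot.hand_in())"
```

```text
the job is handed in; nothing more can be done
None
```

The job is handed in at about 34 s: tuner, chorus, overdrive and delay are on the board with footswitches to the front, each within about 1.5 mm of its target by the camera (no verdict was returned).

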